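# Centre the vial on the balance pan

### The job

The top-heavy amber vial stands off-centre on the round pan of the bench balance: with light taps of the fingertips, low on its side, nudge it until it stands upright in the middle of the ring engraved on the pan, without grasping, lifting, tipping or knocking it off. Then press the balance's round key fully down to take the reading and let it go. Leave the things lying about the balance where they are.

Things in the scene. Friction and masses are not known exactly. Their poses are not given: they have to be found in the camera images.
- vial: the amber glass vial with white screw cap that stands on the balance pan (an identical one stands on the table). Origin: centre of its underside, z up along its axis. 78 mm tall, 60 to 110 g. Foot 30 mm across; from 6 to 48 mm up a straight round wall 36 mm across; narrow neck; cap 29 mm across from 56 mm up. Top-heavy and slides stiffly: pushed level within about 15 mm above the pan it slides and stops when the push stops, pushed at half height or above it tips over
- pan_center (a point): centre of the top face of the balance's fixed round metal pan: 100 mm across, flat, no rim, 52 mm above the table, with an engraved ring 47 mm across about this centre. The axes are the balance's: -x points to its key, z up. The low grey housing under it is 180 mm wide in y, reaches 80 mm from the centre in +x and 160 mm in -x, and is 36 mm high with a 12 mm high display bar across it, 70 to 105 mm from the centre in -x
- key_top (a point): centre of the top of the balance's round push key, 26 mm across, on the front of the housing 135 mm from the pan centre in the balance's -x, about 54 mm above the table when up; it is pressed straight down
- key (a joint): travel of the key: 0 up, 0.006 m fully down (about 4 N); it springs back up
- spare_vial: bystander: identical vial standing on the table to the left of the balance; origin at the centre of its underside
- weight: bystander: steel knob weight, 38 mm across, 62 mm tall, on the table to the right of the balance; origin at the centre of its underside
- carton: bystander: small white carton 90 x 60 x 55 mm on the table beyond the balance; origin at the centre of its underside
- marker: bystander: marker pen 130 mm long, 16 mm thick, lying along its x on the table right of the key; origin on its underside, midway

How it is judged (in metres and radians):
On the way, in this order (a step that is already met when the one before it is completed fails the run):
1. the vial stands upright and still within 7 mm of the pan's centre, untouched (horizontal distance between vial and pan_center below 0.007 m and angle between vial's own z axis and vertical below 0.05 rad and linear speed of vial below 0.01 m/s and z of vial in the frame of pan_center between -0.003 and 0.003 m and contact force between each of the arm, the fingers and vial below 0.05 N), for 0.3 s.
2. the key is pressed down (5 of its 6 mm) (value of joint key above 0.005 m), for 0.05 s.
At the end, for the whole second after the job is handed in: The vial stands upright (within 3 degrees) and still on the pan, its axis within 7 mm of the pan's centre; the key has been pressed after that and is up again; the spare vial, weight, carton and marker are within 20 mm of where they were (horizontal distance between vial and pan_center below 0.007 m and angle between vial's own z axis and vertical below 0.05 rad and linear speed of vial below 0.01 m/s and z of vial in the frame of pan_center between -0.003 and 0.003 m and value of joint key below 0.002 m and distance of each of spare_vial, weight, carton, marker from where it was at the start of the episode below 0.02 m); the robot touches nothing.
It fails at once if the vial is tipped (more than 20 degrees) (angle between vial's own z axis and vertical above 0.35 rad).
It fails at once if the vial leaves the pan (8 mm above it: lifted, or 5 mm below: knocked off) (z of vial in the frame of pan_center above 0.008 m or z of vial in the frame of pan_center below -0.005 m).
It fails at once if the vial is struck or squeezed (more than 12 N): only light taps, no grasp (contact force between any of the fingers, the arm and vial above 12 N).
It fails at once if a bystander is moved by more than 20 mm (distance of any of spare_vial, weight, carton, marker from where it was at the start of the episode above 0.02 m).
It also fails if it takes over 48 s, if anything falls off the work surface, if the arm or the gripper's body presses on something with over 40 N, if the wrist force passes 120 N, or if a joint passes its speed limit or range.

### The arm

A 6-joint arm with a two-finger parallel gripper is mounted at the origin on the work surface. World frame = base frame: x ahead of the robot, y to its left, z up, the work surface at z = 0. Lengths are in mm, angles in rad, forces in N, time in s.
With the tool pointing down it reaches from about 325 to 850 mm from the base axis. Payload 15.5 kg.
Tool frame: the origin (TCP) lies on the centre line of the jaws, within the pads' length; the fingertips stand 8 mm ahead of it and the grasp point (between the pads) lies 11 mm behind it (r.tip_extent is the distance from the TCP to the fingertips, in mm); x points along the fingers, z is the direction in which the jaws open and shut, and the axes are right-handed (so a half turn about x gives the same grasp; the last joint's range is limited). The gripper opens to 91 mm and grips with 3 to 60 N. Pads are 32 mm wide; open, the fingers measure 118 mm over their backs; the gripper's body (76 mm by 178 mm) begins 60 mm behind the grasp point.
Start: joints at [-1.399, 0.494, 1.345, -0, 1.302, -0.096], TCP at [164.78, -602.888, 221.915] pointing down, gripper open.
Joint ranges: [-2.91, 2.91], [-0.82, 2.16], [0.22, 2.67], [-1.22, 4.37], [0.12, 2.79], [-3.08, 3.08]. Speed limits (rad/s): [1.89, 1.89, 2.57, 3.01, 3.01, 3.01].

### API

Orientations are given as a rotation vector (axis times angle).
In Python, from cell import sensors, viewer, ticket, r gives the robot as it stands.
- The arm moves only by the tool drive_tool, never from a script. Its argument "moves" is one flat list of numbers, 5 for each row, row after row: the shift along the world's x, y, z in m, then the turn about the world's z in degrees, then the closure, from -1 (fully open) to 1 (shut), so that 0 is half open. In form: [dx, dy, dz, roll, hand, dx, dy, dz, roll, hand, ...]. A call has 1 to 8 rows; each row shifts and turns the commanded pose from where the row before left it; what a row does not reach is not made up. A row lasts 1/8 s, in which the tool goes at most 62.5 mm and 10.7 degrees, less where a joint would pass 70% of its speed; a pose out of reach is approached as far as the arm can. A call is refused whole if a number of a shift passes 0.0625 or a number of a turn 10.7, either way. A call with a gripper value outside its range is refused whole. The fingers move at their own pace and stop on an object; "newtons" is the grip in N (left out, the last holds). Time passes only in rows, so rows that do not move let the fingers close. It gives the time, the measured TCP pose, the force and the opening at its end, in the units of the state.
- sensors.state(): the state, without advancing time (a new reading comes with each control period).
- viewer.camera(name): name is "scene" or "top" or "wrist"; returns a dict with "image" (480x640x3 uint8, red, green, blue), "fovy" (degrees; the focal length in pixels is half the picture's height over the tangent of half this angle, whatever the lens; pixels are square), "cx", "cy" (the principal point, pixels), "rvec" (rotation vector, rad) and "tvec" (3), from world to camera coordinates, as OpenCV has them; the wrist camera has in their place "hand_eye" (4x4, takes a point from camera to tool coordinates, whose origin is the TCP and whose axes are the tool frame's). Camera axes: x right, y down, z forward; pixel columns grow to the right and rows downward; lengths in mm; the calibration is good to about 2 mm. A picture is of the moment at which its call begins: read the wrist's pose just before it. There is no depth.
- ticket.sign_off(): hands the job in, once; it reports no verdict.
The state is a dict: "time": time; "joint_pos": joint angles; "joint_vel": joint speeds; "joint_efforts": joint torques, N m; "ee_pos": TCP position; "eef_rot": TCP orientation; "contact_force": force on the tool from outside, world axes, zero at the start; "torque": the same for the moment, N m; "grip_width": finger opening in mm.
Only numpy, scipy, OpenCV 4.12 (cv2) and the standard library are available. Lean on these libraries where they do the work, as an engineer would, in place of code of your own. Each camera call takes 0.05 s, during which the arm holds its last target.

## Working session

There is one attempt and no reset: what is moved stays moved. The work goes in short steps, Python scripts to look and compute and a tool call to move; the robot and the scene stay as the last step left them, time stands still between calls to the robot, and variables do not carry over. Pictures are saved under pics/ and viewed, and the job is handed in when it is done.

Besides the shell and the picture viewer there is one more tool, called after "Emit:" by a JSON object that holds its "op" and its "data". drive_tool: Moves the arm, as the interface text tells. Its arguments: {"type":"object","properties":{"moves":{"type":"array","items":{"type":"number"}},"newtons":{"type":"number"}},"required":["moves"]}

```bash
ls; mkdir -p pics
python3 - <<'E'
from cell import sensors, viewer, r
import cv2
print(sensors.state())
for n in ("scene","top","wrist"):
    c=viewer.camera(n); cv2.imwrite(f"pics/{n}0.png",c["image"][:,:,::-1]); print({k:v for k,v in c.items() if k!="image"})
E
```

```text
pics
{'time': 0.0, 'joint_pos': array([-1.39949473e+00,  4.94159327e-01,  1.34614949e+00, -6.93814353e-06,
        1.30251937e+00, -9.54896474e-02]), 'joint_vel': array([-0.00203882, -0.00072655,  0.00150821, -0.00120291, -0.00159088,
       -0.00066144]), 'joint_efforts': array([-2.58054897e-03, -8.78821921e+01, -3.81854582e+01,  7.03807804e-02,
        5.31002437e-02, -4.47570710e-05]), 'ee_pos': array([ 164.71420828, -602.50308256,  221.3468864 ]), 'eef_rot': array([ 1.01127884,  1.32460745, -1.00988815]), 'contact_force': array([-0.15216411,  0.30867213, -0.07254419]), 'torque': array([ 0.06552074,  0.02173145, -0.02947148]), 'grip_width': 91.1900735701179}
{'fovy': 50.92337173123703, 'cx': 311.483834185341, 'cy': 240.2091349602725, 'rvec': array([ 1.71366676,  1.75122892, -0.7830686 ]), 'tvec': array([  13.68349779, -335.48448098, 1279.97136561])}
{'fovy': 53.349508801587156, 'cx': 329.70291565157584, 'cy': 236.0949381198434, 'rvec': array([ 2.16382619, -2.20226986,  0.05332447]), 'tvec': array([ 24.6288348 , 565.14734696, 722.56241477])}
{'fovy': 61.78032091819705, 'cx': 324.1624702161215, 'cy': 242.6344480699371, 'hand_eye': array([[ 3.63322675e-04, -2.76269542e-01,  9.61080126e-01,
        -1.61391215e+02],
       [ 4.78949010e-04, -9.61080031e-01, -2.76269696e-01,
         7.99384681e+01],
       [ 9.99999819e-01,  5.60683420e-04, -2.16863143e-04,
        -7.93067454e-01],
       [ 0.00000000e+00,  0.00000000e+00,  0.00000000e+00,
         1.00000000e+00]])}
```

View pics/scene0.png

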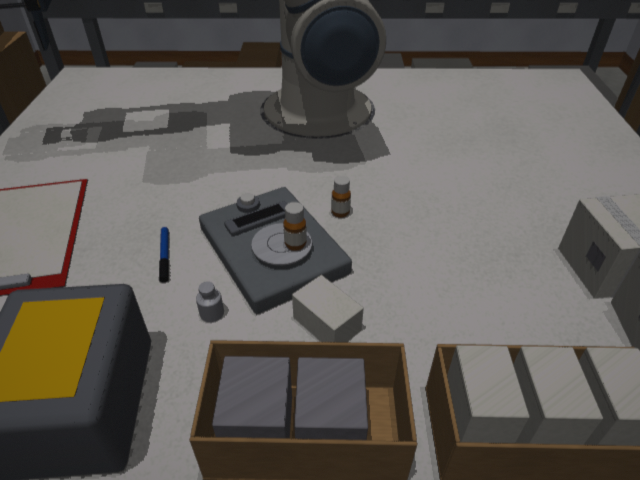

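View pics/top0.png

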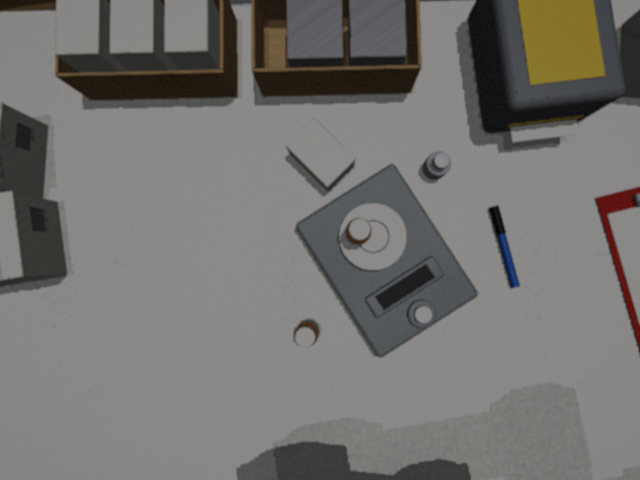

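View pics/wrist0.png

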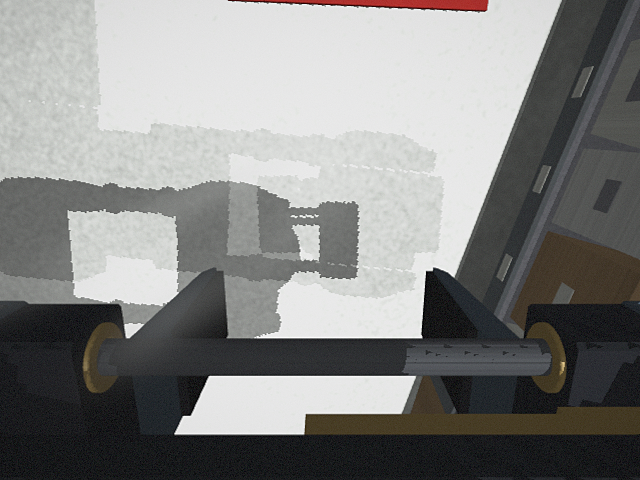

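The top view shows the pan at about (372,236), the vial cap at (359,231) and the key at (423,315). The spare vial is at (305,336), the weight at (437,165), the carton at (320,152) and the marker at (504,247). Next I'll measure them precisely.

```bash
cat > h.py <<'E'
import numpy as np, cv2
from cell import sensors, viewer, r
def snap(n,path=None):
    c=viewer.camera(n)
    c["bgr"]=np.ascontiguousarray(c["image"][:,:,::-1])
    if path: cv2.imwrite(path,c["bgr"])
    f=240/np.tan(np.radians(c["fovy"])/2)
    c["K"]=np.array([[f,0,c["cx"]],[0,f,c["cy"]],[0,0,1]])
    if "rvec" in c:
        c["R"]=cv2.Rodrigues(np.array(c["rvec"]))[0]; c["t"]=np.array(c["tvec"])
    return c
def ray(c,uv,z):
    R,t=c["R"],c["t"]; d=R.T@np.linalg.inv(c["K"])@np.array([uv[0],uv[1],1.]); o=-R.T@t
    return o+d*(z-o[2])/d[2]
def proj(c,p):
    q=c["K"]@(c["R"]@np.asarray(p,float)+c["t"]); return q[:2]/q[2]
def crop(c,u,v,w,s,path):
    i=c["bgr"][v-w:v+w,u-w:u+w]; cv2.imwrite(path,cv2.resize(i,None,fx=s,fy=s,interpolation=cv2.INTER_CUBIC))
E
python3 - <<'E'
from h import *
t=snap("top");s=snap("scene")
crop(t,380,250,90,3,"pics/tc.png"); crop(s,280,240,90,3,"pics/sc.png")
print(-t["R"].T@t["t"],-s["R"].T@s["t"])
for n,uv,z in [("pan",(372,236),52),("cap",(359,231),130),("key",(423.5,315),54),("spare cap",(305,337),78),("weight",(438,162),62)]: print(n,ray(t,uv,z))
print(ray(s,(295,207),130))
E
```

```text
[519.23908967   5.04243751 756.61079036] [1173.57640602   19.2778825   611.07328066]
pan [562.3643539  -48.20816851  52.        ]
cap [564.48020559 -25.40165253 130.        ]
key [ 445.76820109 -120.26826977   54.        ]
spare cap [420.22758768  51.05797218  78.        ]
weight [ 668.71311982 -146.57935681   62.        ]
[567.66033462 -24.1240698  130.        ]
```

View pics/tc.png

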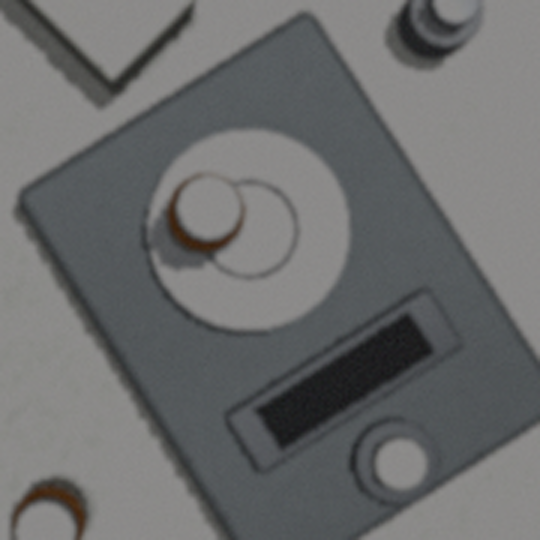

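View pics/sc.png

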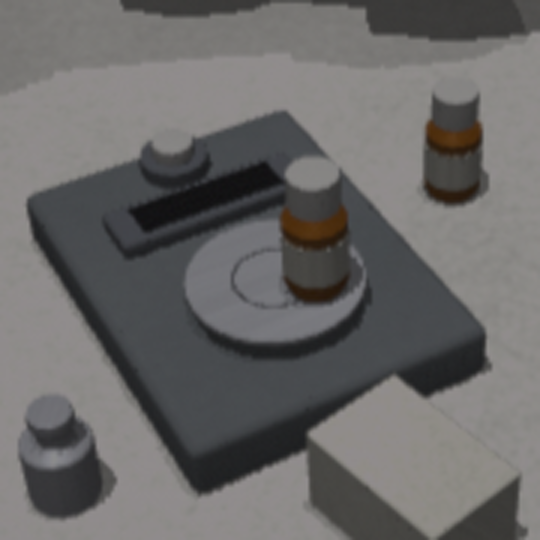

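```bash
cat >> h.py <<'E'
def blob(c,seed,lo,zp=None):
    """light blob containing seed; returns ellipse fit of its convex hull"""
    g=cv2.GaussianBlur(c["bgr"],(3,3),0).max(2)
    m=(g>lo).astype(np.uint8)
    n,l=cv2.connectedComponents(m,connectivity=4); k=l[int(seed[1]),int(seed[0])]
    cs,_=cv2.findContours((l==k).astype(np.uint8),cv2.RETR_EXTERNAL,cv2.CHAIN_APPROX_NONE)
    return cv2.fitEllipse(cv2.convexHull(max(cs,key=cv2.contourArea)))
E
python3 - <<'E'
from h import *
t=snap("top");s=snap("scene")
g=t["bgr"].max(2)
print(g[236,335:412]); print(g[229,335:395]); print(g[215:250,359]); print(g[315,400:450])
for n,sd,z,lo in [("pan",(395,240),52,120),("pan",(395,240),52,130),("key",(423,315),54,130),("weight",(440,162),62,130)]:
    e=blob(t,sd,lo); print(n,e,ray(t,e[0],z))
E
```

```text
[ 92  86  68  73  95 101  94  87  86  86  71  56  56  61  58  62  77 105
 124 131 139 140 141 139 140 139 139 139 140 139 134 123 107  86  88 111
 133 138 139 139 140 139 138 139 138 139 139 140 140 139 139 138 132 110
 112 132 139 140 139 138 139 140 138 139 140 138 138 138 141 139 133 112
  95  89  93  91  91]
[ 93  93  90  83  94 120 138 137 126 108  90  74  62  83 114 134 139 140
 139 138 139 139 140 140 136 139 140 140 140 140 138 140 141 140 130 107
 114 130 138 139 140 139 140 138 139 139 139 139 139 137 129 109 104 126
 136 139 139 139 139 140]
[139 137 130 125 133 140 139 140 141 138 138 140 138 139 136 140 140 138
 139 139 138 140 140 134 112  79  61  62  58  53  59  82 111 132 138]
[ 93  91  90  90  92  84  64  47  57  79  90  95  91  82  79 106 133 138
 138 139 138 139 137 139 139 139 139 139 138 139 138 126 103  90  84  80
  79  80  88  85  87  85  78  76  73  74  88 103 115 128]
pan ((372.6401672363281, 235.96241760253906), (65.68694305419922, 66.30554962158203), 118.31158447265625) [562.40288653 -49.15316143  52.        ]
pan ((372.6138000488281, 236.07278442382812), (64.46808624267578, 64.92974090576172), 122.97303771972656) [562.2403954  -49.11057765  52.        ]
key ((423.38751220703125, 314.1777648925781), (13.673057556152344, 14.277042388916016), 110.37156677246094) [ 446.9567608  -120.13988961   54.        ]
weight ((279.2622375488281, 262.8645935058594), (578.6002807617188, 919.1026000976562), 94.5352783203125) [525.05331874  88.10773123  62.        ]
```

Run:
```python
from h import *
t=snap("top");s=snap("scene")
p=ray(t,(359.3,228.3),130); print("vial top",p, p-[562.3,-49.1,0])
pan=ray(s,(190+275.5/3,150+281/3),52); cap=ray(s,(190+313/3,150+172/3),130); print("scene",pan,cap,cap-pan)
print("key s",ray(s,(190+173/3,150+145/3),54),"t",ray(t,(423.4,314.2),54))
# overlay predicted circles
im=t["bgr"].copy()
im=cv2.resize(im,None,fx=3,fy=3,interpolation=cv2.INTER_CUBIC)
def circ(im,c,cen,rad,col,o=(0,0),sc=3):
    a=np.linspace(0,2*np.pi,60)
    pts=np.array([proj(c,[cen[0]+rad*np.cos(x),cen[1]+rad*np.sin(x),cen[2]]) for x in a])*sc
    cv2.polylines(im,[np.round((pts+1)).astype(int)],True,col,1)
for im,c,n,o in ((im,t,"t",(290,160)),(cv2.resize(s["bgr"],None,fx=3,fy=3,interpolation=cv2.INTER_CUBIC),s,"s",(190,150))):
    circ(im,c,[562.3,-49.1,52],50,(0,255,0)); circ(im,c,[562.3,-49.1,52],23.5,(0,255,0))
    circ(im,c,[p[0],p[1],130],14.5,(0,0,255));circ(im,c,[p[0],p[1],52],15,(255,0,255));circ(im,c,[p[0],p[1],100],18,(255,255,0))
    cv2.imwrite(f"pics/ov{n}.png",im[o[1]*3:o[1]*3+540,o[0]*3:o[0]*3+540])
```

```text
vial top [568.03083542 -25.87032254 130.        ] [  5.73083542  23.22967746 130.        ]
scene [566.27951341 -48.04475588  52.        ] [568.49641703 -25.10563612 130.        ] [ 2.21690363 22.93911976 78.        ]
key s [ 448.10048271 -118.1189416    54.        ] t [ 446.92440004 -120.15706672   54.        ]
```

View pics/ovt.png

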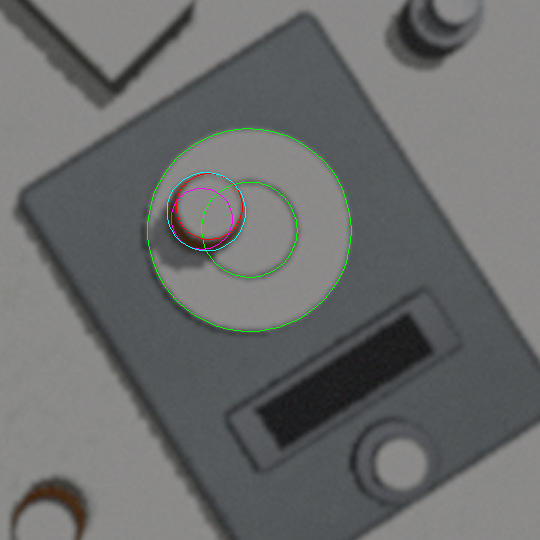

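View pics/ovs.png

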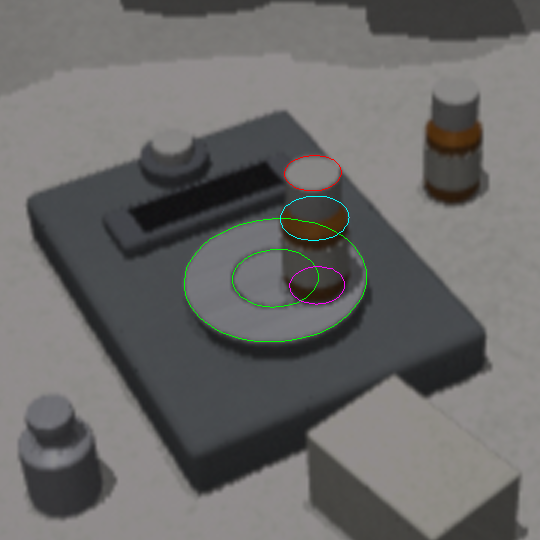

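The overlays agree in both views. The vial is offset by about (+5.7,+23.2) mm from the pan centre at (562.3,-49.1), and the key is at about (447,-120). I'll straddle the vial with the open jaws, align the jaw axis with the offset, and push low with the pad.

Run:
```python
from h import *
st=sensors.state(); R=cv2.Rodrigues(np.array(st["eef_rot"]))[0]; print(R.round(3),st["ee_pos"],st["time"])
a=np.degrees(np.arctan2(R[1,2],R[0,2])); print("jaw az",a,"want",np.degrees(np.arctan2(23.2,5.7)), "tip",r.tip_extent)
print(np.array([568,-25.9,0])-st["ee_pos"])
```

```text
[[-0.     0.965  0.264]
 [ 0.     0.264 -0.965]
 [-1.     0.    -0.   ]] [ 164.78010476 -602.8445284   221.86646716] 0.45
jaw az -74.7141064273581 want 76.19642846937674 tip 8.0
[ 403.21989524  576.9445284  -221.86646716]
```

Emit:
{"op": "drive_tool", "data": {"moves": [0.0288,0.0412,0,-4.85,-1,0.0288,0.0412,0,-4.85,-1,0.0288,0.0412,0,-4.85,-1,0.0288,0.0412,0,-4.85,-1,0.0288,0.0412,0,-4.85,-1,0.0288,0.0412,0,-4.85,-1,0.0288,0.0412,0,0,-1]}}

```text
time: 1.32
ee_pos: [367.2, -313.2, 222.1]
eef_rot: [1.386, 1.084, -1.386]
contact_force: [0.1, 0.1, 0.2]
grip_width: 91.3
```

Emit:
{"op": "drive_tool", "data": {"moves": [0.0288,0.0412,0,0,-1,0.0288,0.0412,0,0,-1,0.0288,0.0412,0,0,-1,0.0288,0.0412,0,0,-1,0.0288,0.0412,0,0,-1,0.0288,0.0412,0,0,-1,0.0288,0.0412,0,0,-1,0,0,0,0,-1]}}

```text
time: 2.33
ee_pos: [569.4, -23.5, 221.8]
eef_rot: [1.383, 1.087, -1.381]
contact_force: [-0.5, -0.9, -0.5]
grip_width: 91.2
```

Run:
```python
from h import *
st=sensors.state(); R=cv2.Rodrigues(np.array(st["eef_rot"]))[0]; print(R.round(3),st["ee_pos"],st["time"],st["joint_pos"])
w=snap("wrist","pics/w1.png")
```

```text
[[ 0.001  0.972 -0.236]
 [ 0.    -0.236 -0.972]
 [-1.     0.001 -0.001]] [569.41812087 -23.52640191 221.75548589] 2.325 [-1.46343532e-01  4.15877548e-01  1.48495607e+00  4.86549614e-04
  1.24013794e+00  1.66205806e+00]
```

View pics/w1.png

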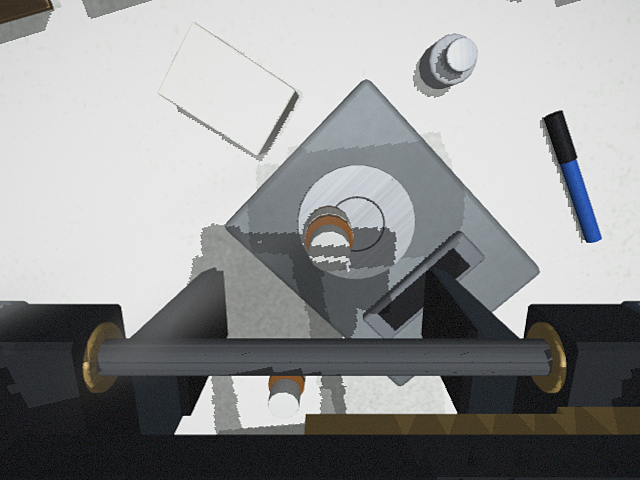

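Wrist view: the vial (328,235) lies between the jaws, its cap below the rod, and the pan ring is at (358,222). The fingers are clear, so I'll descend.

Emit:
{"op": "drive_tool", "data": {"moves": [0,0,-0.026,0,-1,0,0,-0.026,0,-1,0,0,-0.026,0,-1,0,0,-0.026,0,-1,0,0,-0.02,0,-1,0,0,-0.016,0,-1,0,0,0,0,-1]}}

```text
time: 3.25
ee_pos: [567.2, -26.6, 81.2]
eef_rot: [1.384, 1.086, -1.386]
contact_force: [0.2, 0.9, -0.8]
grip_width: 91.6
```

Run:
```python
from h import *
w=snap("wrist","pics/w2.png");t=snap("top");s=snap("scene"); st=sensors.state(); print(st["ee_pos"],st["contact_force"])
im=np.hstack([cv2.resize(c["bgr"][v-65:v+65,u-65:u+65],None,fx=3,fy=3) for c,u,v in((t,370,240),(s,280,240))]); cv2.imwrite("pics/b2.png",im)
```

```text
[568.38737031 -26.3223263   82.67312317] [-0.06994179  0.25000858 -0.59181526]
```

View pics/w2.png

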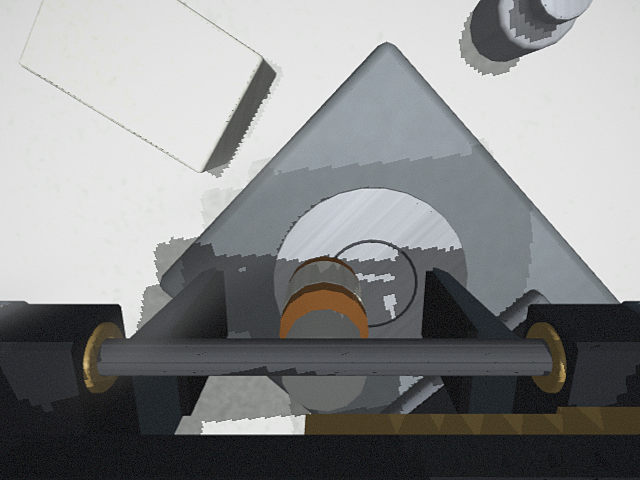

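View pics/b2.png

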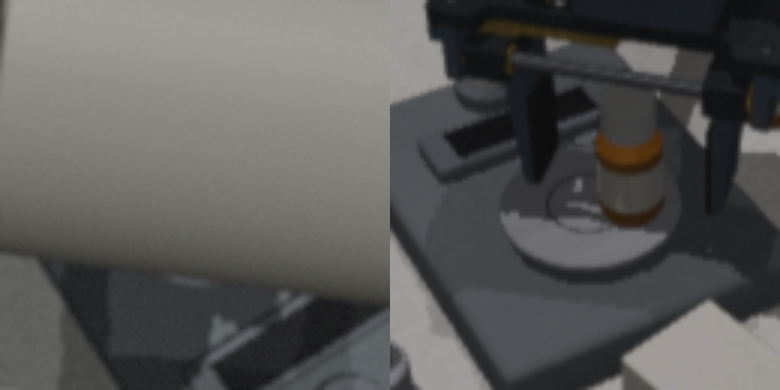

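The scene view shows the jaw rod passing in front of the cap. I need its height before going lower, so I'll triangulate its brass ends from the wrist and scene views.

Run:
```python
from h import *
w=snap("wrist");s=snap("scene","pics/s2.png"); st=sensors.state()
R=cv2.Rodrigues(np.array(st["eef_rot"]))[0]; H=np.array(w["hand_eye"])
T=np.eye(4);T[:3,:3]=R;T[:3,3]=st["ee_pos"]; W=np.linalg.inv(T@H)
Pw=w["K"]@W[:3]; Ps=s["K"]@np.c_[s["R"],s["t"]]
for a,b in (((545,358),(215+122/3,175+55/3)),((100,358),(215+362/3,175+101/3))):
    X=cv2.triangulatePoints(Pw,Ps,np.array(a,float),np.array(b,float)); X=(X[:3]/X[3]).ravel()
    print(X,R.T@(X-st["ee_pos"]), proj(s,X),b)
print(st["ee_pos"])
cv2.imwrite("pics/s2c.png",cv2.resize(s["bgr"][130:290,170:390],(770,560),interpolation=cv2.INTER_CUBIC))
```

```text
[589.74763745 -78.15331923 171.24134834] [-88.50152292  33.2205386   45.33400454] [256.17377076 193.75959156] (255.66666666666666, 193.33333333333334)
[596.9710795   35.25110374 146.95022132] [-64.22305634  13.12057411 -66.51119028] [334.18059789 210.78389741] (335.6666666666667, 208.66666666666666)
[568.42993245 -26.21471049  82.7019103 ]
```

View pics/s2c.png

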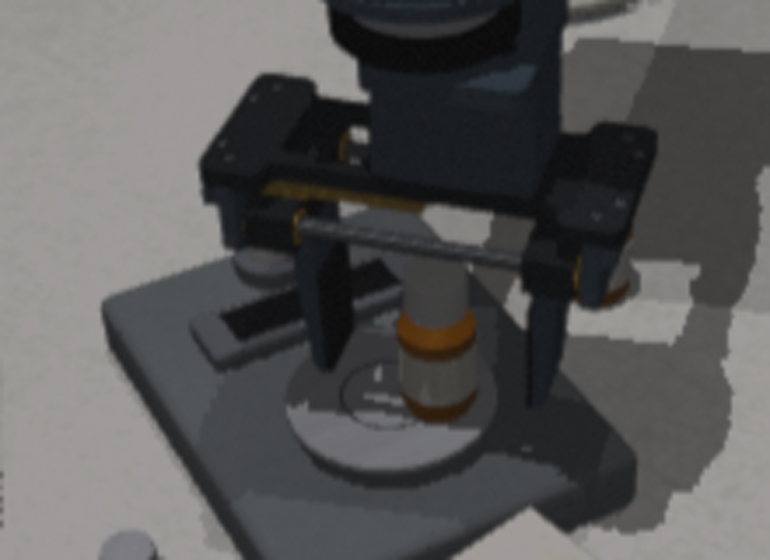

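The consistent rod end puts the rod about 88 mm behind the TCP and about 33 mm to the side, so it's clear of the cap. I'll descend to a fingertip height of about 7 mm above the pan.

Emit:
{"op": "drive_tool", "data": {"moves": [0,0,-0.006,0,-1,0,0,-0.006,0,-1,0,0,-0.004,0,-1,0,0,0,0,-1,0,0,0,0,-1]}}

```text
time: 4.12
ee_pos: [568.0, -26.1, 65.9]
eef_rot: [1.385, 1.085, -1.385]
contact_force: [-0.2, -0.3, 0.8]
grip_width: 91.3
```

Run:
```python
from h import *
w=snap("wrist","pics/w3.png");s=snap("scene"); st=sensors.state(); print(st["ee_pos"],st["contact_force"],st["grip_width"])
cv2.imwrite("pics/s3c.png",cv2.resize(s["bgr"][130:290,170:390],(770,560),interpolation=cv2.INTER_CUBIC))
```

```text
[568.09796504 -26.09933463  66.04508238] [ 0.31279638 -0.15509638 -0.45125795] 91.41912830240003
```

View pics/s3c.png

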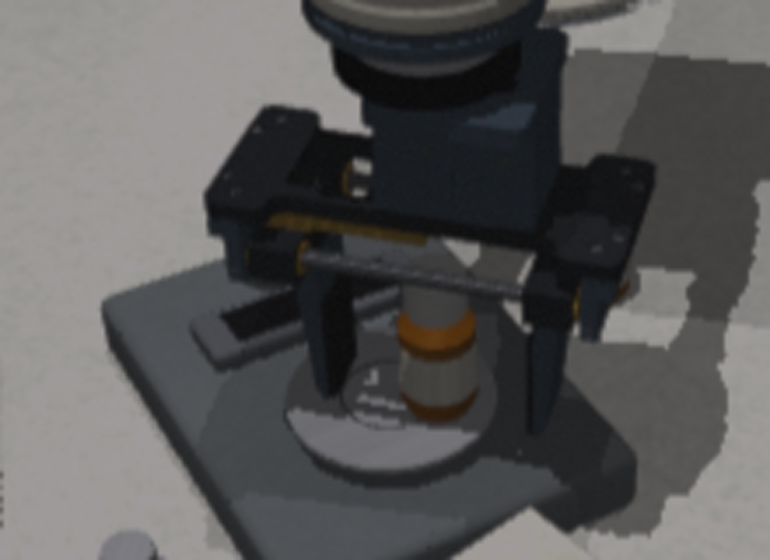

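View pics/w3.png

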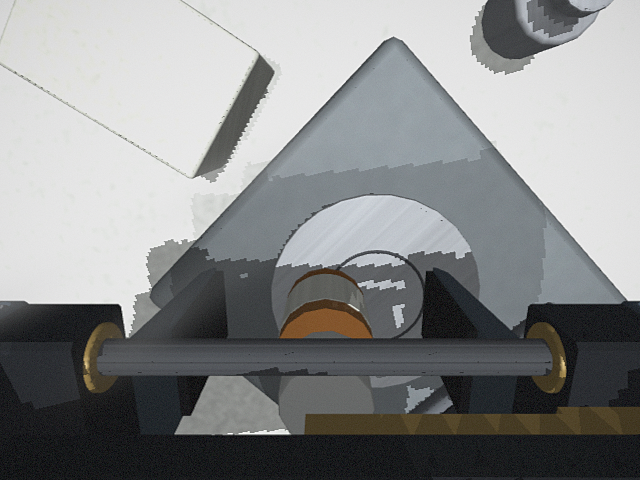

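Straddled with no contact. The remaining move along the jaw axis is about 51 mm: about 27 mm free, then about 24 mm pushing. I'll go slowly.

Emit:
{"op": "drive_tool", "data": {"moves": [-0.0013,-0.0051,0,0,-1,-0.0013,-0.0051,0,0,-1,-0.0013,-0.0051,0,0,-1,-0.001,-0.0039,0,0,-1,-0.0007,-0.0029,0,0,-1,-0.0007,-0.0029,0,0,-1,-0.0007,-0.0029,0,0,-1,-0.0007,-0.0029,0,0,-1]}}

```text
time: 5.22
ee_pos: [560.3, -57.0, 65.9]
eef_rot: [1.385, 1.085, -1.384]
contact_force: [0.6, 1.2, -0.1]
grip_width: 91.4
```

Run:
```python
from h import *
w=snap("wrist","pics/w4.png");s=snap("scene"); st=sensors.state(); print(st["ee_pos"],st["contact_force"],st["grip_width"])
cv2.imwrite("pics/s4c.png",cv2.resize(s["bgr"][130:290,170:390],(770,560),interpolation=cv2.INTER_CUBIC))
```

```text
[560.25357274 -57.13018492  65.93532712] [0.32789473 0.2174452  0.16971774] 90.98216834009585
```

View pics/s4c.png

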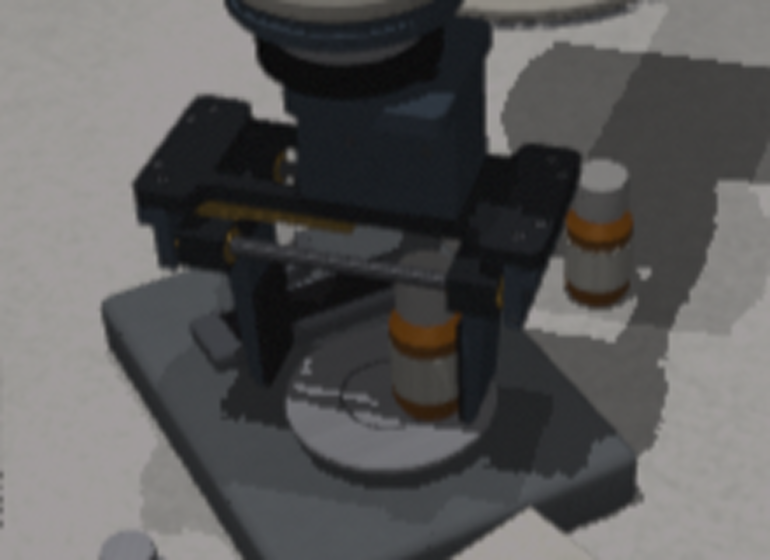

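View pics/w4.png

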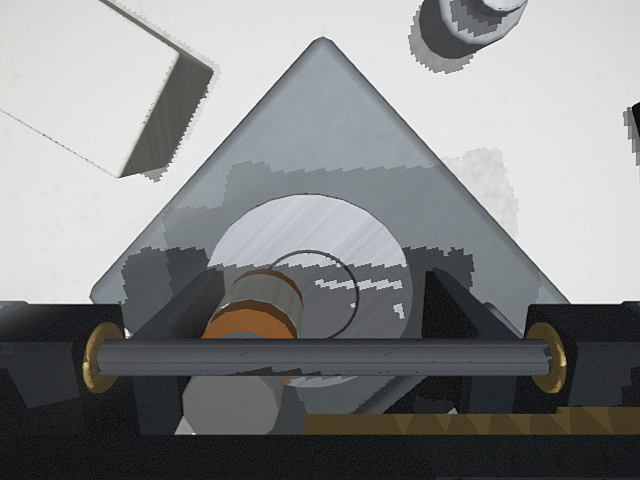

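The vial is upright and sliding with the pad. I'll continue for about 17 mm.

Emit:
{"op": "drive_tool", "data": {"moves": [-0.0006,-0.0024,0,0,-1,-0.0006,-0.0024,0,0,-1,-0.0006,-0.0024,0,0,-1,-0.0006,-0.0024,0,0,-1,-0.0006,-0.0024,0,0,-1,-0.0006,-0.0024,0,0,-1,-0.0006,-0.0024,0,0,-1,0,0,0,0,-1]}}

```text
time: 6.32
ee_pos: [556.1, -73.9, 65.9]
eef_rot: [1.385, 1.085, -1.385]
contact_force: [0.3, -0.7, 0.8]
grip_width: 91.2
```

Run:
```python
from h import *
w=snap("wrist","pics/w5.png");s=snap("scene"); st=sensors.state(); print(st["ee_pos"],st["contact_force"],st["grip_width"])
cv2.imwrite("pics/s5c.png",cv2.resize(s["bgr"][130:290,170:390],(770,560),interpolation=cv2.INTER_CUBIC))
```

```text
[556.0546594  -73.72475394  65.90119254] [ 0.00982145 -1.05833992 -0.69038195] 91.09750279551893
```

View pics/s5c.png

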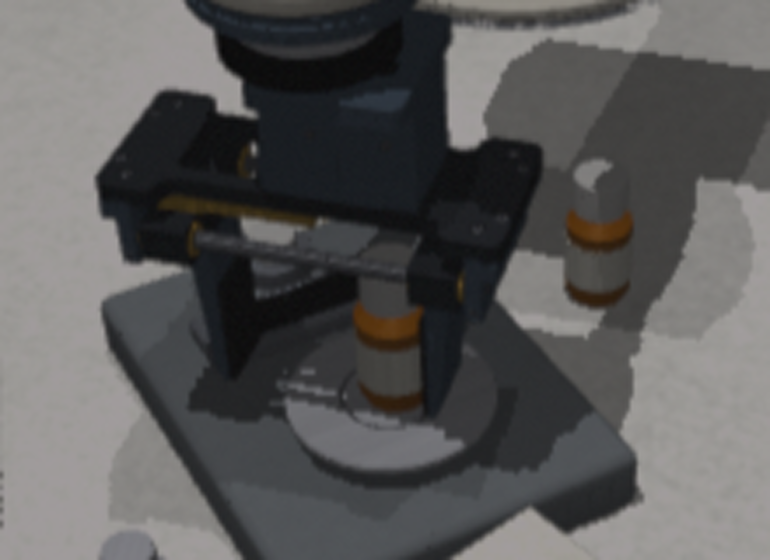

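View pics/w5.png

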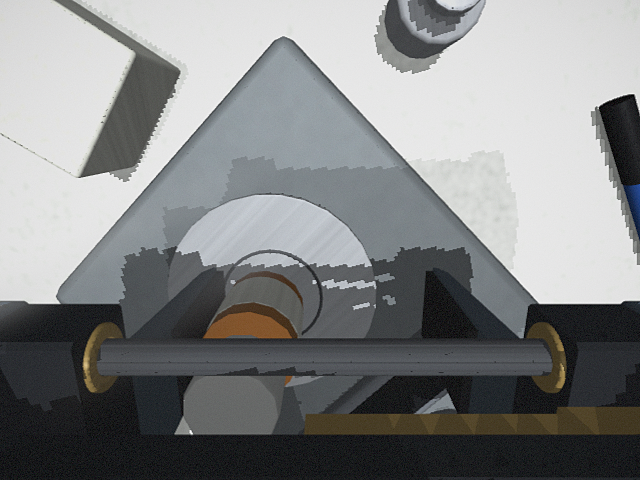

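The vial is close to centre. I'll push the last 2 mm, back off along the jaw axis and rise straight up for a clear look.

Emit:
{"op": "drive_tool", "data": {"moves": [-0.0005,-0.0021,0,0,-1,0,0,0,0,-1,0.0007,0.003,0,0,-1,0.0015,0.006,0,0,-1,0.0022,0.009,0,0,-1,0.0022,0.009,0,0,-1,0,0,0,0,-1]}}

```text
time: 7.3
ee_pos: [562.4, -47.9, 65.9]
eef_rot: [1.384, 1.086, -1.384]
contact_force: [-0.3, -1.0, -0.7]
grip_width: 90.9
```

Emit:
{"op": "drive_tool", "data": {"moves": [0,0,0.01,0,-1,0,0,0.03,0,-1,0,0,0.04,0,-1,0,0,0.04,0,-1,-0.04,-0.03,0.01,0,-1,-0.05,-0.03,0,0,-1,-0.05,-0.03,0,0,-1,0,0,0,0,-1]}}

```text
time: 8.3
ee_pos: [419.2, -140.1, 196.6]
eef_rot: [1.386, 1.084, -1.388]
contact_force: [0.6, 0.4, -0.6]
grip_width: 91.5
```

Run:
```python
from h import *
t=snap("top","pics/t6.png");s=snap("scene"); st=sensors.state(); print(st["ee_pos"],st["contact_force"],st["time"])
cv2.imwrite("pics/b6.png",np.hstack([cv2.resize(c["bgr"][v-65:v+65,u-65:u+65],None,fx=3,fy=3,interpolation=cv2.INTER_CUBIC) for c,u,v in((t,370,240),(s,280,240))]))
```

```text
[ 422.29753572 -139.35824446  196.65685358] [-0.58988327  0.11811789  0.89089396] 8.4
```

View pics/b6.png

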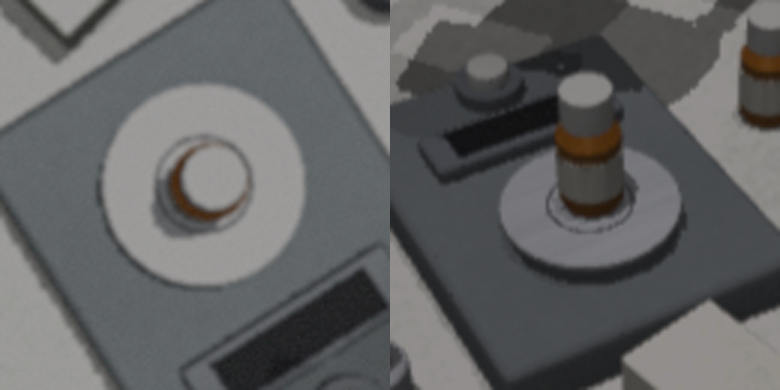

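Run:
```python
from h import *
t=snap("top");s=snap("scene")
g=t["bgr"].max(2); print(g[234,362:392]); print(g[218:250,377])
p=ray(t,(377.2,234.0),130); print(p, p-[562.3,-49.1,130])
out=[]
for c,o in ((t,(290,160)),(s,(190,150))):
    im=cv2.resize(c["bgr"],None,fx=3,fy=3,interpolation=cv2.INTER_CUBIC)
    for cen,rad,col in (([562.3,-49.1,52],23.5,(0,255,0)),([p[0],p[1],130],14.5,(0,0,255)),([p[0],p[1],52],15,(255,0,255)),([p[0],p[1],100],18,(255,255,0)),([562.3,-49.1,130],14.5,(255,0,0))):
        a=np.linspace(0,6.283,60); pts=np.array([proj(c,[cen[0]+rad*np.cos(x),cen[1]+rad*np.sin(x),cen[2]]) for x in a])*3+1
        cv2.polylines(im,[np.round(pts).astype(int)],True,col,1)
    x,y=np.int32(proj(c,[562.3,-49.1,80])*3); out.append(cv2.resize(im[y-130:y+130,x-130:x+130],(390,390)))
cv2.imwrite("pics/ov6.png",np.hstack(out))
```

```text
[ 71  72  70  90 132 152 158 155 154 156 156 154 155 155 155 154 156 156
 154 155 155 155 157 155 147 122 109 136 153 156]
[156 150 136 123 122 134 149 155 155 157 155 154 156 156 154 155 154 155
 154 155 156 155 155 155 155 145 121  86  73  76  93 114]
[560.09757327 -49.19105693 130.        ] [-2.20242673 -0.09105693  0.        ]
```

View pics/ov6.png

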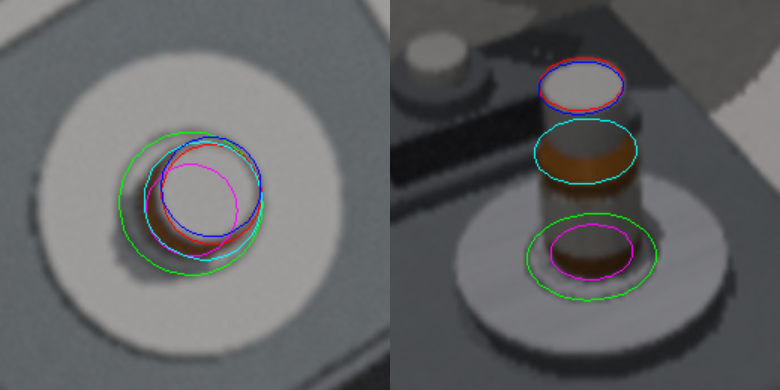

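The vial is upright within about 2 mm of the centre in both views. Now I'll close the fingers and go above the key at about (447.3,-119.5).

Emit:
{"op": "drive_tool", "data": {"moves": [0.0125,0.01,0,0,1,0.0125,0.01,0,0,1,0,0,0,0,1,0,0,0,0,1,0,0,-0.04,0,1,0,0,-0.04,0,1,0,0,-0.03,0,1,0,0,0,0,1], "newtons": 5}}

```text
time: 9.5
ee_pos: [445.8, -118.5, 84.6]
eef_rot: [1.384, 1.089, -1.387]
contact_force: [-0.1, -0.6, 0.8]
grip_width: 14.4
```

Run:
```python
from h import *
w=snap("wrist","pics/w7.png");s=snap("scene"); st=sensors.state(); print(st["ee_pos"],st["contact_force"],st["grip_width"])
cv2.imwrite("pics/s7c.png",cv2.resize(s["bgr"][110:270,150:370],(770,560),interpolation=cv2.INTER_CUBIC))
```

```text
[ 447.33887994 -119.00669703   86.61040384] [ 0.19621592 -0.46187836 -0.2145878 ] 6.2418037467252585
```

View pics/s7c.png

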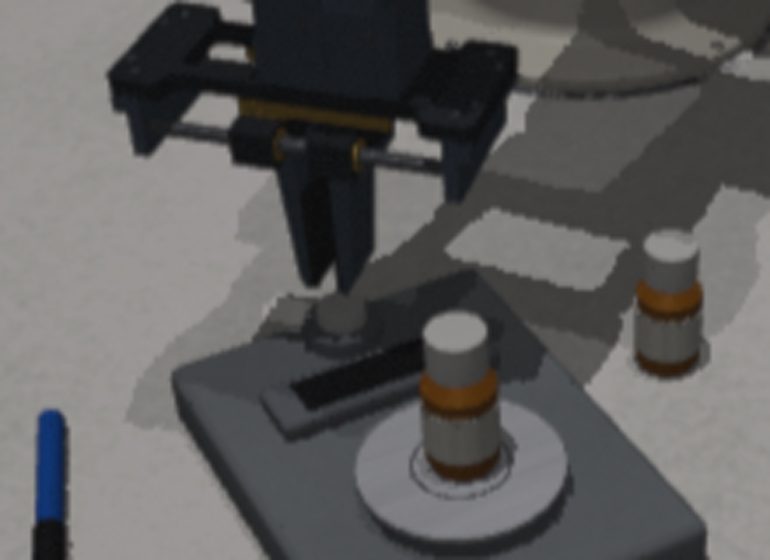

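View pics/w7.png

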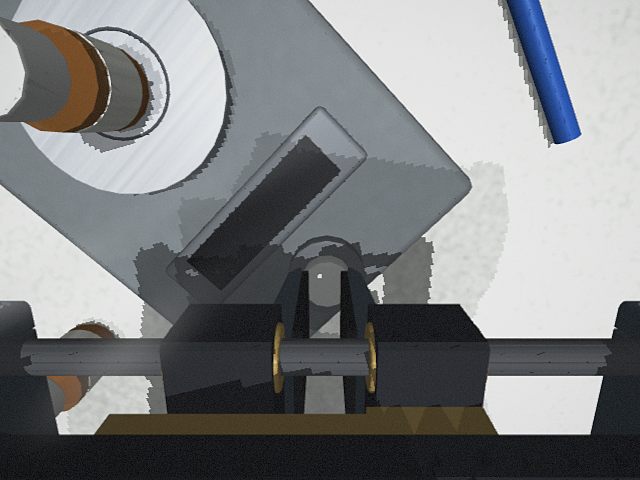

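The fingertips are above the key and nearly shut. I'll descend and press slowly.

Emit:
{"op": "drive_tool", "data": {"moves": [0,0,-0.01,0,1,0,0,-0.008,0,1,0,0,-0.004,0,1,0,0,-0.002,0,1,0,0,-0.002,0,1,0,0,-0.001,0,1,0,0,0,0,1]}}

```text
time: 10.48
ee_pos: [447.3, -118.8, 59.8]
eef_rot: [1.385, 1.085, -1.384]
contact_force: [-4.6, 0.9, 27.7]
grip_width: 0.3
```

27.7 N at a fingertip height of 51.8 mm is more than I expected. I'll look before doing anything else.

Run:
```python
from h import *
st=sensors.state(); print(st["ee_pos"],st["contact_force"],st["torque"])
s=snap("scene"); st=sensors.state(); print(st["ee_pos"],st["contact_force"],st["torque"])
cv2.imwrite("pics/s8c.png",cv2.resize(s["bgr"][150:250,190:310],(720,600),interpolation=cv2.INTER_CUBIC))
w=snap("wrist"); cv2.imwrite("pics/w8.png",cv2.resize(w["bgr"][200:340,220:430],(780,520),interpolation=cv2.INTER_CUBIC))
```

```text
[ 447.30088871 -118.83339363   59.81887748] [-4.58075653  0.86755911 27.73147548] [0.27048251 0.99333445 0.02556807]
[ 447.31732342 -118.85372447   59.83032188] [-4.96659247  1.68068754 28.04254363] [ 0.33713107  1.03449801 -0.02222029]
```

View pics/s8c.png

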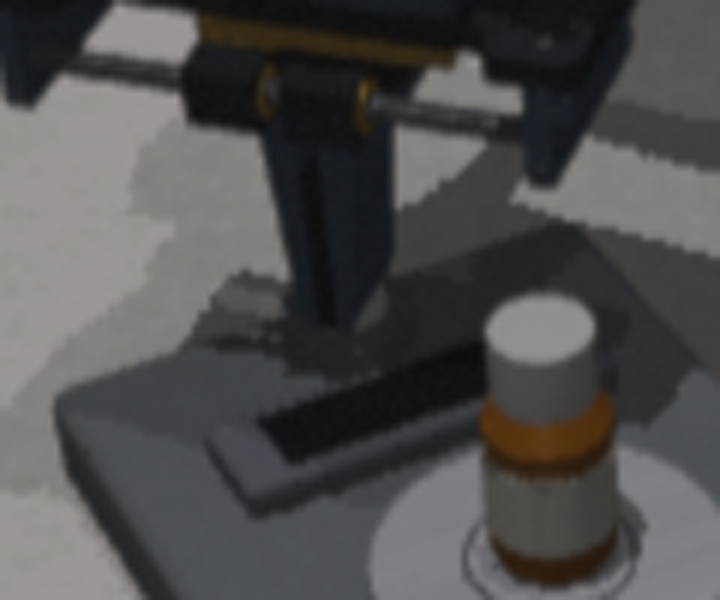

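View pics/w8.png

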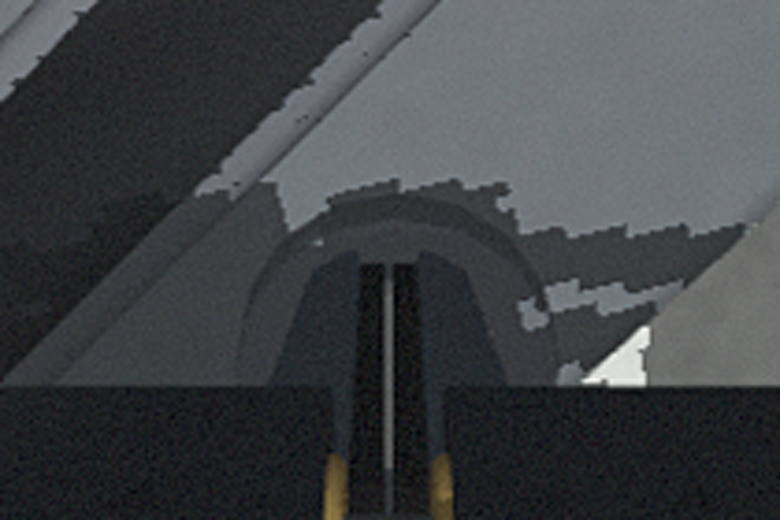

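The key has a wide raised collar around it that the 32 mm pads may be touching. I'll rise in 1 mm steps and read the force to see where the spring lets go.

Emit:
{"op": "drive_tool", "data": {"moves": [0,0,0.001,0,1,0,0,0,0,1]}}

```text
time: 10.82
ee_pos: [447.2, -118.8, 60.2]
eef_rot: [1.385, 1.085, -1.384]
contact_force: [-0.8, 0.1, 8.8]
grip_width: 0.3
```

Emit:
{"op": "drive_tool", "data": {"moves": [0,0,0.001,0,1,0,0,0,0,1]}}

```text
time: 11.08
ee_pos: [447.2, -118.8, 61.0]
eef_rot: [1.385, 1.085, -1.384]
contact_force: [-0.6, -0.2, 2.4]
grip_width: 0.5
```

Emit:
{"op": "drive_tool", "data": {"moves": [0,0,0.001,0,1,0,0,0,0,1]}}

```text
time: 11.32
ee_pos: [447.2, -118.8, 62.0]
eef_rot: [1.385, 1.085, -1.384]
contact_force: [0.0, -0.2, 2.6]
grip_width: 0.4
```

Emit:
{"op": "drive_tool", "data": {"moves": [0,0,0.001,0,1,0,0,0,0,1]}}

```text
time: 11.58
ee_pos: [447.2, -118.8, 63.0]
eef_rot: [1.385, 1.085, -1.385]
contact_force: [0.4, 0.0, 3.2]
grip_width: 0.3
```

Emit:
{"op": "drive_tool", "data": {"moves": [0,0,0.001,0,1,0,0,0,0,1]}}

```text
time: 11.82
ee_pos: [447.2, -118.8, 64.0]
eef_rot: [1.385, 1.085, -1.384]
contact_force: [-0.0, -0.6, 1.8]
grip_width: 0.4
```

Emit:
{"op": "drive_tool", "data": {"moves": [0,0,0.001,0,1,0,0,0,0,1]}}

```text
time: 12.08
ee_pos: [447.2, -118.8, 65.0]
eef_rot: [1.385, 1.085, -1.385]
contact_force: [-0.3, -0.4, 1.3]
grip_width: 0.3
```

The spring force fades steadily over the 60→65 mm TCP range, with a hard stop just below 60. That fits the key's 6 mm travel rather than the collar. I'll keep rising to see where contact ends, then retreat.

Emit:
{"op": "drive_tool", "data": {"moves": [0,0,0.001,0,1,0,0,0,0,1]}}

```text
time: 12.32
ee_pos: [447.2, -118.8, 66.0]
eef_rot: [1.385, 1.085, -1.384]
contact_force: [-0.1, -1.6, 1.0]
grip_width: 0.8
```

Emit:
{"op": "drive_tool", "data": {"moves": [0,0,0.002,0,1,0,0,0,0,1]}}

```text
time: 12.58
ee_pos: [447.1, -118.7, 68.0]
eef_rot: [1.385, 1.086, -1.385]
contact_force: [-1.5, 0.3, -0.8]
grip_width: 0.7
```

Emit:
{"op": "drive_tool", "data": {"moves": [0,0,0.004,0,1,0,0,0,0,1]}}

```text
time: 12.82
ee_pos: [447.3, -118.8, 72.2]
eef_rot: [1.385, 1.085, -1.384]
contact_force: [0.1, -0.1, -0.4]
grip_width: 0.8
```

Run:
```python
from h import *
for i in range(4):
    st=sensors.state(); print(st["ee_pos"],st["contact_force"]); s=snap("scene")
cv2.imwrite("pics/s9c.png",cv2.resize(s["bgr"][150:250,190:310],(720,600),interpolation=cv2.INTER_CUBIC))
```

```text
[ 447.30769442 -118.83263524   72.20827166] [ 0.11854021 -0.14555079 -0.44618026]
[ 447.27847287 -118.82259047   72.0845807 ] [-0.48743625  0.03982975  0.47632   ]
[ 447.20874182 -118.79152011   71.98684952] [0.80146002 0.45879888 0.95552822]
[ 447.17349672 -118.78766756   71.92384092] [-0.2485559   0.40013038 -0.10161908]
```

View pics/s9c.png

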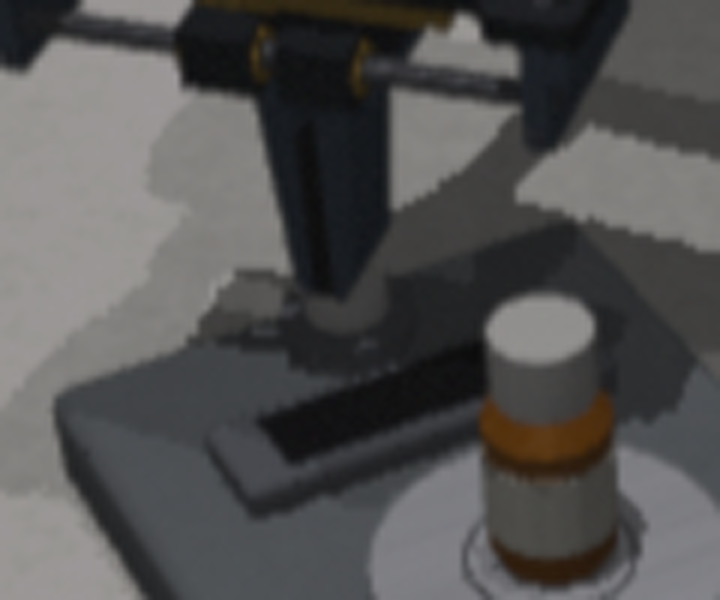

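Contact ends at a TCP height of about 66 mm, so the stroke was about 6 mm and the key is up again. I'll make a second press with averaged force readings to confirm the key reaches its stop rather than the collar.

Emit:
{"op": "drive_tool", "data": {"moves": [0,0,-0.004,0,1,0,0,-0.001,0,1,0,0,0,0,1]}}

```text
time: 13.4
ee_pos: [447.1, -118.8, 66.7]
eef_rot: [1.384, 1.086, -1.385]
contact_force: [-0.1, -0.2, 0.7]
grip_width: 0.5
```

```bash
cat > f.py <<'E'
from h import *
F=[];Z=[]
for i in range(12):
    st=sensors.state();F.append(st["contact_force"]);Z.append(st["ee_pos"][2]);viewer.camera("top")
print(np.mean(Z),np.mean(F,0).round(2),(np.std(F,0)/3.3).round(2),st["time"])
E
python3 f.py
```

```text
66.91895891655187 [ 0.09 -0.16  0.18] [0.08 0.11 0.16] 13.95
```

Emit:
{"op": "drive_tool", "data": {"moves": [0,0,-0.002,0,1,0,0,0,0,1]}}

```text
time: 14.25
ee_pos: [447.3, -118.8, 64.8]
eef_rot: [1.385, 1.085, -1.384]
contact_force: [0.1, 0.5, 2.2]
grip_width: 0.5
```

```bash
python3 f.py
```

```text
64.93357743198838 [ 0.65 -0.08  1.88] [0.09 0.16 0.08] 14.8
```

Emit:
{"op": "drive_tool", "data": {"moves": [0,0,-0.002,0,1,0,0,-0.002,0,1,0,0,0,0,1]}}

```text
time: 15.22
ee_pos: [447.3, -118.8, 60.8]
eef_rot: [1.385, 1.085, -1.385]
contact_force: [0.4, -0.9, 4.3]
grip_width: 0.4
```

```bash
python3 f.py
```

```text
60.93360112550348 [ 1.16 -0.17  3.57] [0.16 0.14 0.13] 15.775
```

The force is 1.88 N at 64.9 mm and 3.57 N at 60.9 mm. That reaches the nominal 4 N at about 60 mm, where the hard stop was, so the key does go fully down. I'll complete this press, release and retreat up.

Emit:
{"op": "drive_tool", "data": {"moves": [0,0,-0.0012,0,1,0,0,0,0,1,0,0,0.004,0,1,0,0,0.006,0,1,0,0,0.03,0,1,0,0,0.05,0,1,-0.02,-0.01,0.04,0,1,0,0,0,0,1]}}

```text
time: 16.82
ee_pos: [427.1, -129.4, 192.1]
eef_rot: [1.386, 1.082, -1.383]
contact_force: [-0.1, 0.8, 0.1]
grip_width: 0.6
```

Emit:
{"op": "drive_tool", "data": {"moves": [-0.03,-0.05,0.01,0,1,-0.03,-0.05,0,0,1,0,0,0,0,1,0,0,0,0,1]}}

```text
time: 17.32
ee_pos: [366.9, -228.3, 199.0]
eef_rot: [1.386, 1.087, -1.386]
contact_force: [-0.1, 1.2, 0.1]
grip_width: 1.3
```

Run:
```python
from h import *
t=snap("top","pics/t10.png");s=snap("scene","pics/s10.png"); st=sensors.state(); print(st["ee_pos"],st["contact_force"],st["time"])
e=blob(t,(377,234),140);print(e)
a=cv2.imread("pics/top0.png");b=cv2.imread("pics/scene0.png")
o=np.hstack([cv2.resize(x,(400,300)) for x in(t["bgr"],cv2.absdiff(a,t["bgr"])*2)])
o2=np.hstack([cv2.resize(x[110:350,130:450],(400,300)) for x in(s["bgr"],cv2.absdiff(b,s["bgr"])*2)])
cv2.imwrite("pics/fin.png",np.vstack([o,o2]))
crop(t,380,250,90,3,"pics/tfin.png")
```

```text
[ 367.41316896 -227.76314775  199.24526273] [ 0.12277009 -0.75622436  0.01710741] 17.425
((376.3041076660156, 233.54083251953125), (17.053831100463867, 17.229333877563477), 86.45669555664062)
```

View pics/fin.png

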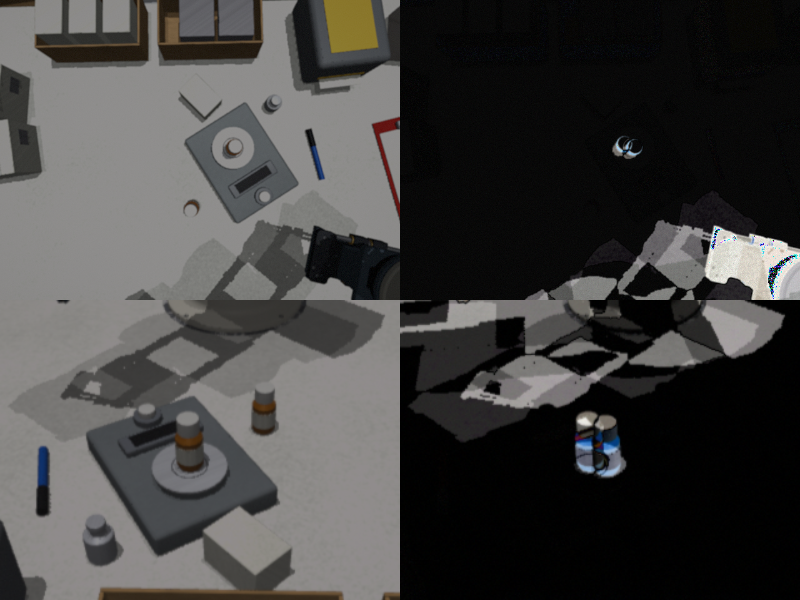

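View pics/tfin.png

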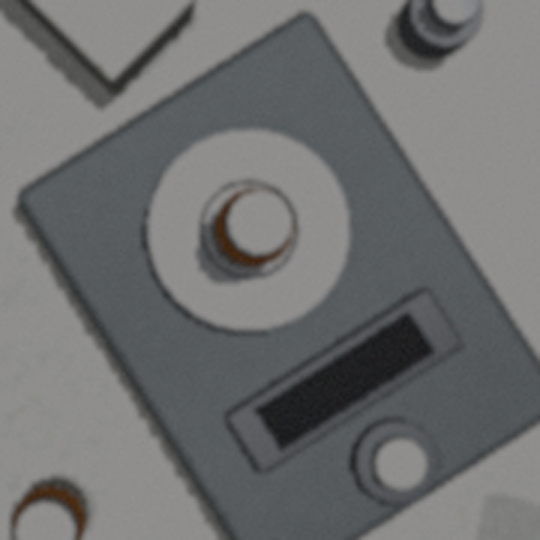

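The before/after difference images show that only the vial and the arm have changed. The vial's cap is at (376.3,233.5), inside the ring, the key is up and the bystanders are where they were. I'm handing in.

```bash
python3 -c "
from cell import ticket; print(ticket.sign_off())"
```

```text
the job is handed in; nothing more can be done
None
```

I pushed the vial to the middle of the pan ring, pressed the balance key fully down and let it go. The job was handed in at about 17.5 s of the 48 s allowed.

**Vial:** I straddled it with the open jaws and slid it about 24 mm with one low fingertip, without closing on it. After backing off, it stood upright within about 2 mm of the pan centre (limit 7 mm), measured in the top view and consistent with the scene view.

**Key:** I pressed it twice. It touched first with the TCP at about 66 mm and stopped hard at about 60 mm, which is the full 6 mm of travel. It is up again.

**Checks that disagreed:**
- **Contact height:** the fingertips met the key about 4 mm higher than its stated height and the 8 mm fingertip length predict. The tips may really have been that much lower during the push too.
- **First press:** it peaked at about 28 N against the key's stop. That was harder than needed, but under the 40 N and 120 N limits.

**Bystanders:** the final before/after pictures show changes only at the vial, the arm and its shadow. The spare vial, weight, carton and marker did not move, and the arm was clear of everything.

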